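Draw the hidden lighting lever with the bent rod

TASK

The model's lighting switch sits behind its front wall: take the bent rod from its rest, reach over the wall with it, and with the rod alone draw the taller of the two slide levers gently towards the wall, fully home. Keep a steady pull on it against its stop for a good second so that the contacts bed (about 7 N; under 4 N does nothing, over 12 N breaks it), then lay the rod back in its rest as it was and let go. Leave the short lever and all other things as they are, and do not lean on the fragile model.

Things in the scene. Friction and masses are not known exactly. Their poses are not given: they have to be found in the camera images.
- rod: bent rod, about 220 g: wooden handle 90 (x) x 22 (y) x 45 (z) mm and an 8 mm round steel rod. Origin: centre of the handle's underside. The rod leaves the handle's +x end 22 mm above the underside, runs to x = 130 mm, then bends straight down. It balances 15 to 35 mm ahead of the origin. It lies in its rest, bent end hanging free; grip the handle's 22 mm width from above.
- rod_tip (a point): centre of the rounded end of the bent leg, 78 mm below the handle's underside and 130 mm ahead of the origin (the rod's lowest point is 4 mm lower).
- rest: wooden stand, fixed. Origin: centre of its underside on the table. The handle lies along its x on a flat bed 100 x 36 mm, 100 mm above the origin, bent end to +x. Four corner cheeks rise 14 mm above the bed, 30 mm apart across y (4 mm free each side of the handle); between them the middle 62 mm of the bed is open at the sides for fingers.
- model: white architectural model, fixed, 260 (x) x 340 (y) mm; origin centre of its underside, its front (-x) faces the robot. Front wall: 8 mm thick, 115 mm high, x = -130 to -122 mm. Behind it an open court (floor 8 mm high) up to a rear hall 61 mm high from x = 82 mm; vaulted side bays, 83 mm high, beyond y = +-125 mm. Fragile: over 6 N on it damages it.
- switch: slide switch with the TALLER lever, either left or right of the other: grey housing 80 (x) x 40 (y) x 22 (z) mm fixed on the court's floor, parallel to the model. Origin: centre of its underside; -x to the front wall. Its lever, a black upright tab 8 (x) x 24 (y) mm, rises 40 mm above the housing's top, on its y centre line. Over 12 N on it breaks it.
- switch_slide (a joint): taller lever's slide, m: 0 = off, grows as the lever is drawn to -x (to the front wall) up to a firm stop at 0.030. Starts at 0 to 0.008, moves under about 2 N, no spring, stays where left. At 0 the tab's centre is 18 mm to +x of the housing's origin, give or take 5 mm: lever and stop together sit differently each time. A stop touched with a stiff arm gains some 5 N per mm.
- short_switch: the other slide switch, same housing, whose lever is only 16 mm tall. Leave alone.
- short_switch_slide (a joint): the short lever's slide, m: 0 = off; it stays at 0.
- pillar: loose white model column, 52 mm tall, 22 mm wide, standing in the court behind the levers; origin centre of its underside. Bystander.
- gateway: loose white model gateway 54 x 90 x 73 mm on the table in front of the model; origin centre of its underside. Bystander.
- tape: roll of tape lying flat, 100 mm across, 24 mm high. Bystander.
- glue: white glue bottle, 56 mm across, 140 mm tall. Bystander.
- cup: clear plastic cup 80 mm across, 95 mm tall. Bystander.
- offcut: wood offcut 110 x 50 x 30 mm. Bystander.

How it is judged:
By the outcome, as a careful person would: the job done as asked, in the order asked, and still so for the second after the job is handed in, with the robot touching nothing.
It also fails if it takes over 58 s, if anything falls off the work surface, if the arm or the gripper's body presses on something with over 40 N, if the wrist force passes 120 N, or if a joint passes its speed limit or range.

ROBOT

A 7-joint arm with a two-finger parallel gripper is mounted at the origin on the work surface. World frame = base frame: x ahead of the robot, y to its left, z up, the work surface at z = 0. Lengths are in mm, angles in degrees, forces in N, time in s.
With the tool pointing down it reaches from about 425 to 950 mm from the base axis. Payload 16.7 kg.
Tool frame: the origin (TCP) lies at the very end of the fingers, on their centre line; the grasp point (between the pads) lies 19 mm behind it (bot.grip_point_offset is the distance from the TCP to the grasp point, in mm); z points along the fingers, y is the line along which they close (so a half turn about z gives the same grasp; the last joint's range is limited). The gripper opens to 94 mm and grips with 3 to 60 N. Pads are 16 mm wide; open, the fingers measure 119 mm over their backs; the gripper's body (75 mm by 177 mm) begins 78 mm behind the grasp point.
Start: joints at [-79.842, 24.414, 4.234, 92.017, -1.954, 63.644, -3.845], TCP at [216.686, 639.233, 171.167] pointing down, gripper open.
Joint ranges: [-163.25, 163.25], [-28.42, 122.38], [-70.27, 78.77], [12.13, 141.07], [-58.53, 238.53], [9.26, 117.41], [-156.51, 156.51]. Speed limits (degrees/s): [108.29, 108.29, 136.94, 136.94, 172.46, 172.46, 172.46].

INTERFACE

Orientations are given as a 3x3 rotation matrix whose columns are the frame's x, y, z axes.
In Python, from bench import bot, eyes gives the robot as it stands. The module is installed in compiled form; this text tells all that it offers.
- The arm moves only by the tool carry_out, never from a script. Its arguments are lists of equal length, an entry for each row: "gripper": the finger opening in cm, from 0 to 9.4; "offset": the shift along the tool's x, y, z in cm, a list of three; "yaw": the turn about the tool's z in rad. In form: {"gripper": [gripper, ...], "offset": [[dx, dy, dz], ...], "yaw": [yaw, ...]}. A call has 1 to 10 rows; each row shifts and turns the commanded pose from where the row before left it, along the tool's axes as they then stand; what a row does not reach is not made up. A row lasts 1/12 s, in which the tool goes at most 41.7 mm and 7.16 degrees, less where a joint would pass 70% of its speed; a pose out of reach is approached as far as the arm can. A call with a gripper value outside its range is refused whole. The fingers move at their own pace and stop on an object; "force" is the grip in N (left out, the last holds). Time passes only in rows, so rows that do not move let the fingers close. It gives the time, the measured TCP pose, the force, the opening and the grip force at its end, in the units of the state.
- bot.observe(): the state, without advancing time (a new reading comes with each control period).
- eyes.camera(name): name is "scene" or "top"; returns (picture, depth): 480x640x3 uint8, red, green, blue; 480x640 float32, mm along the optical axis (not along the pixel's ray), 0 where there is no reading.
- eyes.camera_info(name): a dict with "fx", "fy", "cx", "cy" (pixels), "pose" (4x4, takes a point from camera to world coordinates). Camera axes: x right, y down, z forward; pixel columns grow to the right and rows downward; lengths in mm; the calibration is good to about 2 mm. A picture is of the moment at which its call begins. camera_info takes no time and is no camera call.
- bot.job_done(): hands the job in; it is judged then, once.
The state is a dict: "t": time; "joints": joint angles; "joint_velocities": joint speeds; "effort": joint torques, N m; "ee_pos": TCP position; "tcp_rot": TCP orientation; "contact_force": force on the tool from outside, world axes, zero at the start; "moment": the same for the moment, N m; "opening": finger opening in mm; "grip_force": force on a finger pad.
Only numpy, scipy, OpenCV 4.12 (cv2) and the standard library are available. Lean on these libraries where they do the work, as an engineer would, in place of code of your own. Each camera call takes 0.05 s, during which the arm holds its last target. There are 200 camera calls.

## Working session

There is one attempt and no reset: what is moved stays moved. The work goes in short steps, Python scripts to look and compute and a tool call to move; the robot and the scene stay as the last step left them, time stands still between calls to the robot, and variables do not carry over. Pictures are saved under pics/ and viewed, at most 10 in all, crops included, and the job is handed in when it is done.

Besides the shell and the picture viewer there is one more tool, called in YAML: its name, and indented under it one key for each argument. carry_out: Moves the arm, as the interface text tells. Its arguments: {"type":"object","properties":{"gripper":{"type":"array"},"offset":{"type":"array"},"yaw":{"type":"array"},"force":{"type":"number"}},"required":["gripper","offset","yaw"]}

```bash
mkdir -p pics; python3 - <<'E'
from bench import bot,eyes
import cv2,numpy as np
s=bot.observe();print(s)
for n in("scene","top"):
    p,d=eyes.camera(n);i=eyes.camera_info(n)
    cv2.imwrite(f"pics/{n}0.png",p[:,:,::-1]);np.savez(f"{n}0.npz",p=p,d=d,K=[i['fx'],i['fy'],i['cx'],i['cy']],T=i['pose'])
    print(n,i['fx'],i['cx'],i['cy'],np.round(i['pose'],3).tolist())
E
```

```text
{'t': 0.0, 'joints': array([-79.84045899,  24.44870537,   4.23123531,  92.05117067,
        -1.95302689,  63.64354054,  -3.84330075]), 'joint_velocities': array([ 0.01266924, -0.00529494,  0.03750965, -0.04050908, -0.01046711,
        0.08844817, -0.00029084]), 'effort': array([ 3.91598996e-05, -9.35791039e+01,  3.66759203e+00, -4.54207063e+01,
       -4.87339636e-02,  1.99824641e-02,  3.61958109e-05]), 'ee_pos': array([216.57928066, 638.81318684, 170.49484562]), 'tcp_rot': array([[-9.47068224e-01,  3.21032223e-01, -3.01966018e-04],
       [ 3.21032349e-01,  9.47067461e-01, -1.20671732e-03],
       [-1.01412954e-04, -1.23978449e-03, -9.99999226e-01]]), 'contact_force': array([-0.28335973, -0.33630693, -0.32523005]), 'moment': array([-0.00033988,  0.00061641, -0.00043072]), 'grip_force': 0.0, 'opening': 93.92270105507379}
scene 506.3965979454308 317.32664615931174 238.00146805646108 [[-0.318, 0.692, -0.648, 1268.37], [0.948, 0.239, -0.209, 177.215], [0.01, -0.681, -0.732, 890.571], [0.0, 0.0, 0.0, 1.0]]
top 579.2822254988248 325.01674042079037 235.9504544754668 [[-0.061, -0.975, 0.213, 281.8], [-0.998, 0.06, -0.011, -15.24], [-0.002, -0.213, -0.977, 1430.808], [0.0, 0.0, 0.0, 1.0]]
```

View pics/scene0.png

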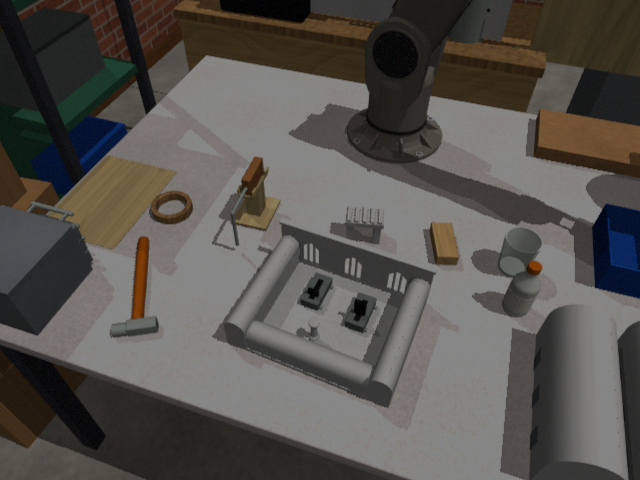

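View pics/top0.png

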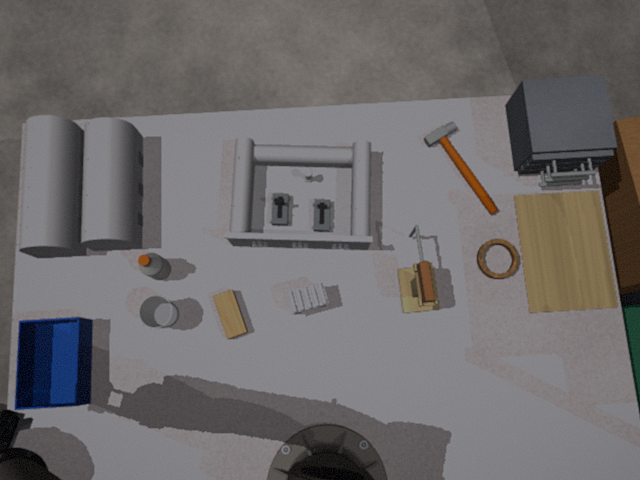

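The scene picture shows the rod in its rest near (252,185), the levers at (316,288) and (360,308), and the pillar at (313,328). In the top picture the rod handle is at (426,282) and the levers are at (281,205) and (323,208). Next I'll enlarge these areas.

```bash
python3 - <<'E'
import cv2,numpy as np
a=cv2.imread("pics/scene0.png");b=cv2.imread("pics/top0.png")
r=lambda im,x,y,w,h,k:cv2.convertScaleAbs(cv2.resize(im[y:y+h,x:x+w],None,fx=k,fy=k,interpolation=cv2.INTER_CUBIC),alpha=1.5)
A=r(a,290,260,100,75,8)
cv2.imwrite("pics/c1.png",A)
cv2.imwrite("pics/c2.png",r(a,215,150,80,100,6)) 
cv2.imwrite("pics/c3.png",r(b,220,130,230,190,3))
E
```

```text
(no output)
```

View pics/c1.png

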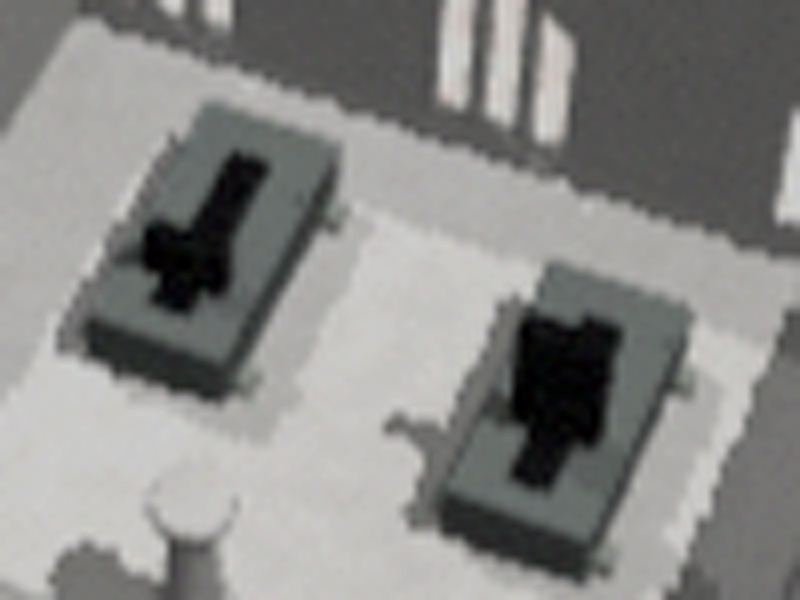

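View pics/c3.png

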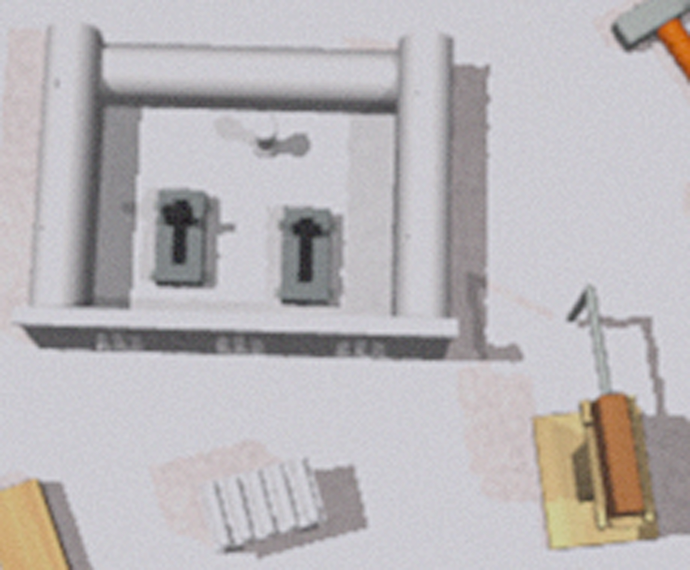

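View pics/c2.png

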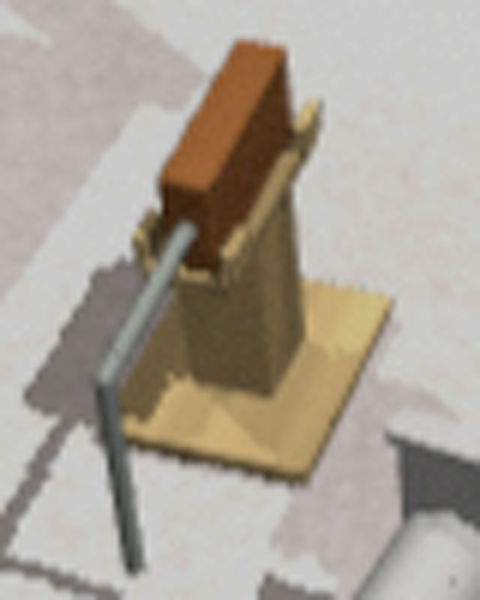

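The taller lever is the one at scene (360,308), which is top (281,205), the +y one: its tab shows a tall face. The other, at scene (316,288), is short. Now the measurements.

```bash
cat >h.py <<'E'
import cv2,numpy as np
def load(f):
    z=np.load(f);p=z['p'];d=z['d'];fx,fy,cx,cy=z['K'];T=z['T']
    v,u=np.mgrid[:480,:640]
    P=np.stack([(u-cx)/fx*d,(v-cy)/fy*d,d],-1)@T[:3,:3].T+T[:3,3]
    P[d==0]=np.nan
    return p,P
def rect(Q): 
    c,s,a=cv2.minAreaRect(Q[:,:2].astype(np.float32));return np.round(c,1),np.round(s,1),round(a,2)
E
python3 - <<'E'
from h import *
for n in("scene","top"):
    p,P=load(n+"0.npz");z=P[...,2];x=P[...,0];y=P[...,1]
    hsv=cv2.cvtColor(p,cv2.COLOR_RGB2HSV);v=hsv[...,2];s=hsv[...,1]
    U,V=np.meshgrid(range(640),range(480))
    def box(a,b,c,d):return (U>=a)&(U<=c)&(V>=b)&(V<=d)
    B={'scene':dict(h=(235,150,270,200),m=(220,215,440,400),t=(345,290,380,335),sh=(300,265,335,315),pil=(305,315,325,345),gate=(340,200,390,245),leg=(228,180,245,250)),
       'top':dict(h=(410,255,440,310),m=(220,130,385,250),t=(268,185,296,230),sh=(310,190,336,235),pil=(300,165,315,185),gate=(285,275,330,318),leg=(405,220,430,262))}[n]
    def show(k,mask):
        m=box(*B[k])&mask&np.isfinite(z)
        Q=P[m]
        if len(Q)>3:print(n,k,len(Q),'med',np.round(np.median(Q,0),1),'rect',rect(Q),'min',np.round(Q.min(0)),'max',np.round(Q.max(0)))
    print(n,'table z',np.nanmedian(z[box(350,380,420,400)] if n=='scene' else z[box(180,180,215,230)]))
    show('h',(s>110)&(z>138)&(z<152))
    show('m',(z>108)&(z<125))
    show('t',(z>24)&(z<35)&(v>45)); show('t',(v<40)&(z>60)&(z<76)); show('t',(v<45)&(z>40))
    show('sh',(z>24)&(z<35)&(v>45)); show('sh',(z>39))
    show('pil',(z>48)&(z<62)); show('gate',(z>60)); show('leg',(z>110)&(z<132)&(s<80)); show('leg',(z>15)&(z<110)&(s<80))
    m=box(*B['m'])&(z>108)&(z<125);Q=P[m]
    if len(Q)>20:
        vx,vy,x0,y0=cv2.fitLine(Q[:,:2].astype(np.float32),cv2.DIST_HUBER,0,.01,.01).ravel();print('wall dir',np.degrees(np.arctan2(vy,vx)),x0,y0)
E
```

```text
scene table z 13.484534669335517
scene h 253 med [ 452.5 -247.1  142.3] rect (array([ 450.2, -248.5]), array([91.6, 23. ]), 2.83) min [ 405. -261.  138.] max [ 496. -235.  147.]
scene m 1111 med [573.8  41.9 113. ] rect (array([569.9, -18.4]), array([450.8,  37.2]), 88.24) min [ 548. -244.  108.] max [595. 207. 119.]
scene t 379 med [672.4  86.5  28.4] rect (array([666.3,  79.4]), array([40.2, 81.5]), 84.89) min [626.  56.  24.] max [707. 103.  33.]
scene t 70 med [679.3  78.9  67. ] rect (array([677.5,  78.5]), array([24. , 10.8]), 81.85) min [671.  67.  60.] max [683.  90.  72.]
scene t 139 med [680.2  79.2  60.1] rect (array([677.5,  78.6]), array([24.3, 10.9]), 82.24) min [671.  67.  40.] max [683.  90.  72.]
scene sh 393 med [639.5 -18.8  28.4] rect (array([627.2, -23.2]), array([ 40. , 115.9]), 84.59) min [570. -48.  24.] max [685.  -1.  34.]
scene sh 47 med [664.5 -26.3  43.7] rect (array([662.7, -25.6]), array([23.4,  9.8]), 84.95) min [658. -37.  39.] max [668. -14.  48.]
scene pil 148 med [754.4   7.1  57.5] rect (array([767.4,   7.4]), array([60. , 30.6]), 23.2) min [736. 
[... 1378 characters left out ...]
111.9] rect (array([618. , -28.3]), array([60.4, 96.1]), 87.07) min [569. -56.  39.] max [666.   4. 121.]
top pil 42 med [747.4   1.5  59.5] rect (array([747. ,   1.1]), array([20. , 19.6]), 87.48) min [737.  -9.  54.] max [757.  11.  62.]
top gate 880 med [434.7  19.9  69.4] rect (array([435.3,  20. ]), array([54.7, 90. ]), 12.01) min [399. -28.  60.] max [470.  69.  80.]
top leg 129 med [ 537.1 -246.   125.1] rect (array([ 534.1, -247.5]), array([90.1, 21.7]), 14.65) min [ 493. -269.  111.] max [ 579. -240.  131.]
top leg 31 med [ 575.1 -241.5   69.6] rect (array([ 576. , -242.1]), array([7.5, 4.7]), 45.86) min [ 573. -246.   21.] max [ 580. -240.  108.]
wall dir 84.73817 571.1689 31.95666
```

carry_out:
  gripper: [9.4,9.4,9.4,9.4,9.4,9.4,9.4,9.4,9.4,9.4]
  offset:
    - [0,0,-3]
    - [0,0,-3]
    - [0,0,-3]
    - [0,0,-3]
    - [-2.2,-3.3,0]
    - [-2.2,-3.3,0]
    - [-2.2,-3.3,0]
    - [-2.2,-3.3,0]
    - [-2.2,-3.3,0]
    - [-2.2,-3.3,0]
  yaw: [-0.097,-0.097,-0.097,-0.096,0,0,0,0,0,0]

```text
t: 0.93
ee_pos: [361.1, 447.6, 291.0]
tcp_rot: [[-0.998, -0.06, -0.0], [-0.06, 0.998, -0.0], [0.0, -0.0, -1.0]]
contact_force: [1.4, 0.7, -0.1]
opening: 94.3
grip_force: 0.0
```

carry_out:
  gripper: [9.4,9.4,9.4,9.4,9.4,9.4,9.4,9.4,9.4,9.4]
  offset:
    - [-2.2,-3.3,0]
    - [-2.2,-3.3,0]
    - [-2.2,-3.3,0]
    - [-2.2,-3.3,0]
    - [0.2,-3.6,0]
    - [0.2,-3.6,0]
    - [0.2,-3.6,0]
    - [0.2,-3.6,0]
    - [0.2,-3.6,0]
    - [0.2,-3.6,0]
  yaw: [0,0,0,0,0,0,0,0,0,0]

```text
t: 1.77
ee_pos: [456.6, 104.9, 291.0]
tcp_rot: [[-0.998, -0.06, -0.0], [-0.06, 0.998, 0.0], [0.0, 0.0, -1.0]]
contact_force: [1.1, -0.0, 0.7]
opening: 93.9
grip_force: 0.0
```

carry_out:
  gripper: [9.4,9.4,9.4,9.4,9.4,9.4,9.4,9.4,9.4,9.4]
  offset:
    - [0.2,-3.8,0]
    - [0.2,-3.8,0]
    - [0.2,-3.8,0]
    - [0.2,-3.8,0]
    - [0.2,-3.8,0]
    - [0.2,-3.8,0]
    - [0.2,-3.8,0]
    - [0.1,-3.8,0]
    - [0,-3,0]
    - [0,0,0]
  yaw: [0,0,0,0,0,0,0,0,0,0]

```text
t: 2.6
ee_pos: [461.1, -233.2, 291.3]
tcp_rot: [[-0.999, -0.054, 0.0], [-0.054, 0.999, -0.002], [0.0, -0.002, -1.0]]
contact_force: [-0.3, 0.7, -1.0]
opening: 94.1
grip_force: 0.0
```

```bash
python3 - <<'E'
from bench import bot,eyes
import cv2,numpy as np
s=bot.observe();print(s['ee_pos'],s['joints'])
for n in("scene","top"):
    p,d=eyes.camera(n);i=eyes.camera_info(n)
    cv2.imwrite(f"pics/{n}1.png",p[:,:,::-1]);np.savez(f"{n}1.npz",p=p,d=d,K=[i['fx'],i['fy'],i['cx'],i['cy']],T=i['pose'])
# yaw of rod from the first pictures: line fits of handle top
from h import *
for n in("scene","top"):
    p,P=load(n+"0.npz");hsv=cv2.cvtColor(p,cv2.COLOR_RGB2HSV)
    b=dict(scene=(235,150,270,200),top=(410,255,440,310))[n]
    m=np.zeros((480,640),bool);m[b[1]:b[3],b[0]:b[2]]=1
    Q=P[m&(hsv[...,1]>110)&(P[...,2]>138)&(P[...,2]<152)]
    vx,vy,x0,y0=cv2.fitLine(Q[:,:2].astype(np.float32),cv2.DIST_L2,0,.01,.01).ravel();print(n,np.degrees(np.arctan2(vy,vx)),x0,y0)
    # cheeks
    m&=(P[...,2]>106)&(P[...,2]<122)&(hsv[...,0]>14)&(hsv[...,1]>40);Q=P[m];print(len(Q),rect(Q) if len(Q)>5 else '')
E
python3 -c "
import cv2
a=cv2.imread('pics/scene1.png')[100:260,190:350]
cv2.imwrite('pics/c4.png',cv2.resize(a,(600,600),interpolation=2))"
```

```text
[ 461.12761628 -233.21947676  291.32296254] [-21.75488335   3.55106561  44.26508826 104.91497237  -2.49312756
  72.51293555 116.29746854]
scene 3.4779215 452.00192 -247.47263
100 (array([ 457.8, -238.1]), array([ 43.8, 118.2]), 69.08)
top 3.68105 445.8537 -250.76787
91 (array([ 445.2, -253. ]), array([96.1, 42.1]), 2.51)
```

View pics/c4.png

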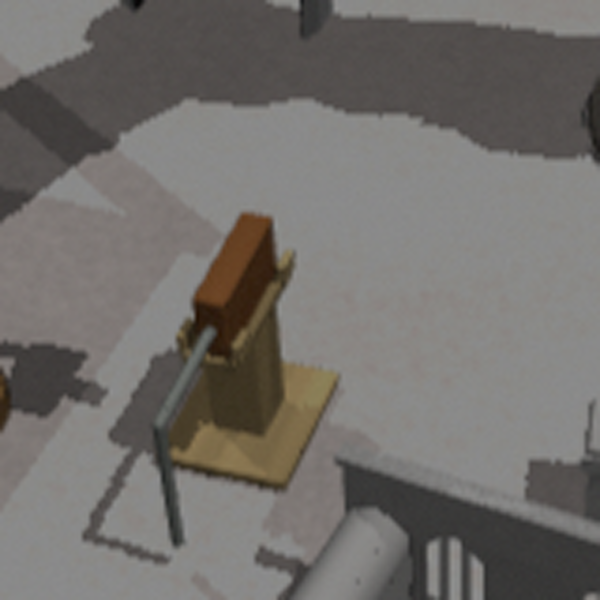

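The crop shows the rod undisturbed in its rest, handle at (240,265) and tip at (178,543), with the open fingers high above it at the top edge. Descending now.

carry_out:
  gripper: [9.4,9.4,9.4,9.4,9.4,9.4,9.4,9.4,9.4]
  offset:
    - [0,0,0]
    - [0,-0.4,2]
    - [0,-0.4,2.5]
    - [0,-0.3,2.5]
    - [0,0,2.5]
    - [0,0,2.5]
    - [0,0,1]
    - [0,0,0]
    - [0,0,0]
  yaw: [0,0,0,0,0,0,0,0,0]

```text
t: 3.45
ee_pos: [463.2, -238.0, 161.8]
tcp_rot: [[-0.998, -0.061, -0.0], [-0.061, 0.998, 0.0], [0.0, 0.0, -1.0]]
contact_force: [1.0, -0.1, 0.9]
opening: 94.0
grip_force: 0.0
```

carry_out:
  gripper: [9.4,9.4,9.4,9.4,9.4,9.4,9.4]
  offset:
    - [0,-0.55,1]
    - [0.07,-0.5,1.5]
    - [0,0,1.5]
    - [0,0,1]
    - [0,0,0.6]
    - [0,0,0]
    - [0,0,0]
  yaw: [0,0,0,0,0,0,0]

```text
t: 4.03
ee_pos: [463.2, -249.1, 105.9]
tcp_rot: [[-0.998, -0.06, 0.001], [-0.06, 0.998, -0.0], [-0.001, -0.0, -1.0]]
contact_force: [-0.8, 0.4, 0.4]
opening: 94.4
grip_force: 0.0
```

```bash
python3 - <<'E'
from bench import bot,eyes
import cv2,numpy as np
s=bot.observe();print(s['ee_pos'],s['contact_force'],s['joints'])
p,d=eyes.camera("scene")
cv2.imwrite('pics/c5.png',cv2.resize(p[130:260,180:340,::-1],(640,520),interpolation=2))
E
```

```text
[ 463.24895095 -249.086185    105.87730843] [-0.82683922  0.42329421  0.3670024 ] [-13.30135121  18.1382087   41.78239418 116.65357555 -15.56975062
  50.64155066 130.50691217]
```

View pics/c5.png

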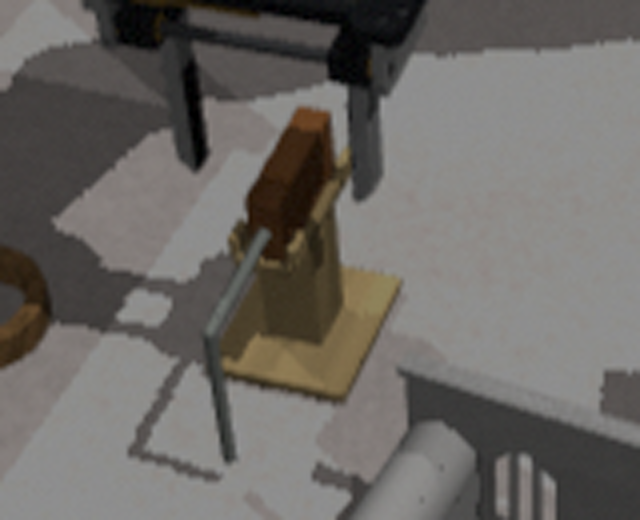

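The picture shows the open fingers astride the handle, finger ends at (193,160) and (365,190), with the handle between them at (290,170). Close the fingers.

carry_out:
  gripper: [4,3,2.6,2.4,1,1,1,1,1,1]
  offset:
    - [0,0,0.15]
    - [0,0,0]
    - [0,0,0]
    - [0,0,0]
    - [0,0,0]
    - [0,0,0]
    - [0,0,0]
    - [0,0,0]
    - [0,0,0]
    - [0,0,0]
  yaw: [0,0,0,0,0,0,0,0,0,0]
  force: 58

```text
t: 4.92
ee_pos: [462.8, -249.1, 103.7]
tcp_rot: [[-0.998, -0.06, -0.0], [-0.06, 0.998, -0.0], [0.0, -0.0, -1.0]]
contact_force: [0.1, 0.1, 0.9]
opening: 30.6
grip_force: 0.0
```

carry_out:
  gripper: [1,1,1,1,1]
  offset:
    - [0,0,0]
    - [0,0,0]
    - [0,0,0]
    - [0,0,0]
    - [0,0,0]
  yaw: [0,0,0,0,0]

```text
t: 5.33
ee_pos: [462.8, -249.1, 103.7]
tcp_rot: [[-0.998, -0.06, -0.0], [-0.06, 0.998, -0.0], [0.0, -0.0, -1.0]]
contact_force: [-0.6, -0.5, -0.4]
opening: 21.4
grip_force: 58.0
```

carry_out:
  gripper: [1,1,1,1,1,1,1,1]
  offset:
    - [0,0,-0.5]
    - [0,0,-1.5]
    - [0,0,-2.5]
    - [0,0,-2.5]
    - [0,0,-2.5]
    - [0,0,-2]
    - [0,0,-0.8]
    - [0,0,0]
  yaw: [0,0,0,0,0,0,0,0]

```text
t: 6.0
ee_pos: [463.6, -249.3, 228.2]
tcp_rot: [[-0.998, -0.06, 0.003], [-0.06, 0.998, -0.0], [-0.003, -0.0, -1.0]]
contact_force: [0.3, -0.3, -2.1]
opening: 21.4
grip_force: 58.0
```

```bash
cat >look.py <<'E'
from bench import bot,eyes
import sys
from h import *
k=sys.argv[1]
s=bot.observe();print(s['t'],s['ee_pos'],s['contact_force'],s['moment'],s['joints'])
for n in("scene","top"):
    p,d=eyes.camera(n);i=eyes.camera_info(n)
    cv2.imwrite(f"pics/{n}{k}.png",p[:,:,::-1]);np.savez(f"{n}{k}.npz",p=p,d=d,K=[i['fx'],i['fy'],i['cx'],i['cy']],T=i['pose'])
E
python3 look.py 2; python3 - <<'E'
from h import *
a=cv2.imread('pics/scene2.png');b=cv2.imread('pics/top2.png')
cv2.imwrite('pics/c6.png',cv2.resize(np.hstack([a[70:270,170:320],b[170:370,360:510]]),(800,533),interpolation=2))
# gripped rod: leg points (below rod height) per camera
for n in('scene','top'):
    p,P=load(n+'2.npz')
    m=(abs(P[...,0]-579)<15)&(abs(P[...,1]+242)<15)&(P[...,2]>125)
    Q=P[m]; 
    for lo in range(125,260,15):
        q=Q[(Q[:,2]>=lo)&(Q[:,2]<lo+15)]
        if len(q)>3:print(n,lo,len(q),np.round(q.mean(0),1))
E
```

```text
6.0 [ 463.59152413 -249.26022543  228.16967429] [ 0.27433441 -0.29835216 -2.08770311] [0.01789637 0.01694239 0.01552388] [-18.88434984   8.5655216   45.39802798 109.06917958  -6.79842688
  64.91133199 122.53140371]
scene 140 15 [ 580.4 -242.1  149.1]
scene 155 20 [ 580.6 -241.6  162.5]
scene 170 20 [ 580.7 -241.   177.2]
scene 185 20 [ 580.9 -241.1  192. ]
scene 200 24 [ 580.7 -240.6  207.1]
scene 215 21 [ 580.2 -240.2  222.8]
scene 230 24 [ 580.3 -239.8  237.7]
scene 245 27 [ 573.6 -240.   247.6]
top 140 4 [ 574.7 -244.9  145.9]
top 155 8 [ 575.3 -243.7  161. ]
top 170 5 [ 575.8 -242.6  176. ]
top 185 7 [ 574.6 -243.2  192. ]
top 200 8 [ 574.6 -242.7  206.8]
top 215 5 [ 575.7 -240.9  222. ]
top 230 7 [ 572.8 -241.4  240.1]
top 245 25 [ 572.7 -243.4  247.5]
```

View pics/c6.png

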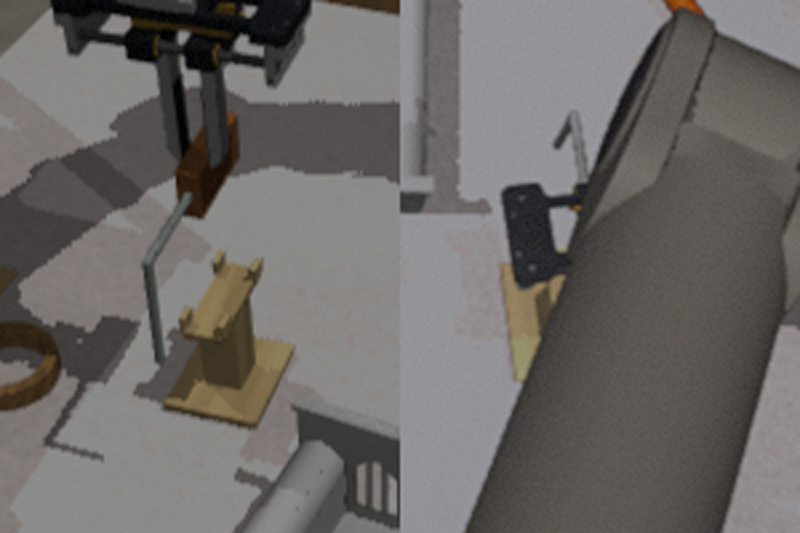

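The left half shows the rod held level and clear of the rest, tip at (160,360), with the empty rest below. The right half shows the same from above, leg near (568,130). Carrying it over the wall, held high.

carry_out:
  gripper: [1,1,1,1,1,1,1,1,1,1]
  offset:
    - [0,0,-0.5]
    - [0,0,0]
    - [-0.4,1.5,0]
    - [-0.8,3,0]
    - [-0.8,3,0]
    - [-0.8,3,0]
    - [-0.8,3,0]
    - [-0.8,3,0]
    - [-0.8,3,0]
    - [-0.8,3,0]
  yaw: [0.075,0.075,0,0,0,0,0,0,0,0]

```text
t: 6.93
ee_pos: [542.2, -28.8, 230.0]
tcp_rot: [[-0.996, 0.09, -0.002], [0.09, 0.996, -0.0], [0.002, -0.001, -1.0]]
contact_force: [-0.4, 0.6, -2.6]
opening: 21.3
grip_force: 58.0
```

carry_out:
  gripper: [1,1,1,1,1,1,1,1]
  offset:
    - [-0.8,3,0]
    - [-0.8,3,0]
    - [-0.8,3,0]
    - [-0.4,2,0]
    - [0,1,0]
    - [0,0,0]
    - [0,0,0]
    - [0,0,0]
  yaw: [0,0,0,0,0,0,0,0]

```text
t: 7.6
ee_pos: [580.9, 84.8, 231.2]
tcp_rot: [[-0.996, 0.092, -0.001], [0.092, 0.996, -0.001], [0.001, -0.001, -1.0]]
contact_force: [0.5, 0.5, -2.5]
opening: 21.0
grip_force: 58.0
```

```bash
python3 look.py 3; python3 - <<'E'
from h import *
for n in('scene','top'):
    p,P=load(n+'3.npz');v=p.max(-1)
    Q=P[(abs(P[...,0]-695)<22)&(abs(P[...,1]-75)<22)&(P[...,2]>120)]
    for lo in range(120,260,20):
        q=Q[(Q[:,2]>=lo)&(Q[:,2]<lo+20)]
        if len(q)>3:print(n,lo,len(q),np.round(q.mean(0),1))
    m=(abs(P[...,0]-677)<16)&(abs(P[...,1]-77)<20)&(P[...,2]>42)&(P[...,2]<76)&(v<60)
    Q=P[m];print(n,'lever',len(Q),Q.min(0).round(1),Q.max(0).round(1),rect(Q) if len(Q)>3 else '')
a=cv2.imread('pics/scene3.png')
cv2.imwrite('pics/c7.png',cv2.convertScaleAbs(cv2.resize(a[170:350,270:450],(600,600),interpolation=2),alpha=1.4))
E
```

```text
7.6 [580.92363043  84.8150412  231.167033  ] [ 0.45179543  0.4553032  -2.50490882] [-0.06680507  0.06292022 -0.00912152] [-42.8465936   14.95191929  34.60379294 101.0278931   -9.13240447
  66.89865414  79.20532661]
scene 140 19 [697.1  73.6 153.1]
scene 160 33 [697.   73.9 170.4]
scene 180 28 [697.4  74.6 190.3]
scene 200 35 [697.7  74.8 210.6]
scene 220 33 [697.5  75.7 230.2]
scene 240 68 [689.1  76.7 249.1]
scene lever 132 [672.7  66.4  42. ] [683.6  90.4  71.9] (array([678.5,  78.2]), array([24.2, 10. ]), 85.57)Traceback (most recent call last):
  File "<stdin>", line 9, in <module>
    return umr_minimum(a, axis, None, out, keepdims, initial, where)
ValueError: zero-size array to reduction operation minimum which has no identity
```

carry_out:
  gripper: [1,1,1,1,1,1,1,1,1]
  offset:
    - [-0.8,0.3,0]
    - [0,0,1]
    - [0,0,2]
    - [0,0,2]
    - [0,0,2]
    - [0,0,1.5]
    - [0,0,1]
    - [0,0,0.5]
    - [0,0,0]
  yaw: [0,0,0,0,0,0,0,0,0]

```text
t: 8.45
ee_pos: [589.3, 88.6, 130.6]
tcp_rot: [[-0.996, 0.09, -0.001], [0.09, 0.996, -0.001], [0.001, -0.001, -1.0]]
contact_force: [-0.3, -0.9, -0.8]
opening: 21.0
grip_force: 58.0
```

```bash
python3 look.py 4; python3 - <<'E'
from h import *
p,P=load('scene4.npz');v=p.max(-1)
Q=P[(abs(P[...,0]-700)<14)&(abs(P[...,1]-75)<18)&(P[...,2]>38)&(v>60)]
for lo in range(30,180,20):
    q=Q[(Q[:,2]>=lo)&(Q[:,2]<lo+20)]
    if len(q)>3:print(lo,len(q),np.round(q.mean(0),1))
a=cv2.imread('pics/scene4.png')
cv2.imwrite('pics/c7.png',cv2.convertScaleAbs(cv2.resize(a[200:360,280:440],(600,600),interpolation=2),alpha=1.4))
E
```

```text
8.45 [589.28093436  88.59385126 130.62922704] [-0.29627399 -0.87685591 -0.77337093] [0.04366738 0.02488225 0.01655151] [-40.20929173  21.72997829  32.4516768  106.18467158 -13.81190357
  56.09341913  83.02306357]
110 10 [705.7  81.9 121.2]
130 28 [698.2  81.5 146. ]
150 22 [697.1  80.5 151.5]
```

View pics/c7.png

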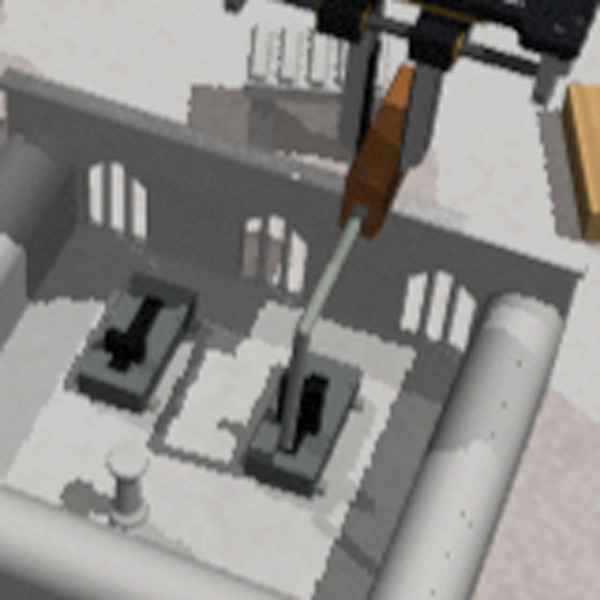

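The crop shows the leg standing in the court just behind the tall tab: tip at (288,447), tab at (305,400). The handle end is over the wall at (360,215), and the pillar at (128,485) is clear. Starting a gentle pull.

carry_out:
  gripper: [1,1,1,1,1,1,1,1,1,1]
  offset:
    - [0.1,0,0]
    - [0.2,0,0]
    - [0.2,0,0]
    - [0.2,0,0]
    - [0.2,0,0]
    - [0.2,0,0]
    - [0.2,0,0]
    - [0.2,0,0]
    - [0.2,0,0]
    - [0.2,0,0]
  yaw: [0,0,0,0,0,0,0,0,0,0]

```text
t: 9.38
ee_pos: [570.6, 90.6, 131.7]
tcp_rot: [[-0.996, 0.09, 0.0], [0.09, 0.996, -0.0], [-0.0, -0.0, -1.0]]
contact_force: [2.3, -0.6, -3.2]
opening: 21.5
grip_force: 57.9
```

carry_out:
  gripper: [1,1,1,1,1]
  offset:
    - [0.15,0,0]
    - [0.15,0,0]
    - [0.15,0,0]
    - [0.15,0,0]
    - [0,0,0]
  yaw: [0,0,0,0,0]

```text
t: 9.8
ee_pos: [564.5, 91.2, 131.7]
tcp_rot: [[-0.996, 0.09, -0.0], [0.09, 0.996, 0.0], [0.0, 0.0, -1.0]]
contact_force: [1.3, -0.4, -2.4]
opening: 21.1
grip_force: 58.0
```

```bash
python3 look.py 5; python3 - <<'E'
from h import *
for k in '045':
    p,P=load(f'scene{k}.npz');v=p.max(-1)
    for nm,c in(('tall',(663,78.5)),('short',(650,-25))):
        m=(abs(P[...,0]-c[0])<35)&(abs(P[...,1]-c[1])<18)&(P[...,2]>38)&(P[...,2]<76)&(v<45)
        Q=P[m];print(k,nm,len(Q),np.percentile(Q,3,0).round(1),np.percentile(Q,97,0).round(1))
E
```

```text
9.8 [564.54870418  91.15715858 131.67755935] [ 1.30530525 -0.38453688 -2.40995422] [-0.03959574 -0.37335932 -0.01858921] [-42.06678994  19.19884093  32.76928354 109.27058769 -12.54146107
  55.06741056  81.3418253 ]
0 tall 146 [673.9  67.3  39.4] [682.6  90.2  70.3]
0 short 50 [657.9 -36.4  38.4] [667.5 -15.2  46.8]
4 tall 97 [674.8  66.7  39.7] [683.   90.   70.2]
4 short 51 [658.5 -36.3  38.4] [668.4 -14.7  46.5]
5 tall 106 [669.1  67.6  39.7] [683.   90.6  71.3]
5 short 51 [659.6 -36.8  38.4] [668.1 -15.2  47.6]
```

```bash
cat >lev.py <<'E'
from h import *
import sys
c,s=np.cos(np.radians(5.1)),np.sin(np.radians(5.1))
for k in sys.argv[1:]:
    p,P=load(f'scene{k}.npz');v=p.max(-1);z=P[...,2]
    u=P[...,0]*c-P[...,1]*s; w=P[...,0]*s+P[...,1]*c   # model axes
    sat=p.max(-1).astype(int)-p.min(-1)
    m=(abs(P[...,0]-663)<35)&(abs(P[...,1]-78.5)<18)&(z>66)&(z<76)&(v<40)
    print(k,'tab top u',np.percentile(u[m],[3,25,50,75,97]).round(1),m.sum())
    for lo in range(45,160,15):
        m=(u>640)&(u<705)&(abs(P[...,1]-78)<16)&(z>lo)&(z<lo+15)&(v>45)
        if m.sum()>3:print('  leg z',lo,np.median(u[m]).round(1),np.median(w[m]).round(1),m.sum())
E
python3 lev.py 0 4 5
```

```text
0 tab top u [663.9 666.6 668.6 670.2 671.8] 42
4 tab top u [664.1 665.5 668.1 669.6 671.9] 27
  leg z 45 695.2 140.6 10
  leg z 60 696.1 141.7 13
  leg z 75 696.5 141.4 12
  leg z 90 696.9 141.8 13
  leg z 105 696.7 142.6 16
  leg z 120 695.7 142.5 17
  leg z 135 680.9 143.5 57
  leg z 150 669.3 142.4 65
5 tab top u [658.6 661.1 662.6 664.6 667.9] 30
  leg z 45 672.5 141.7 7
  leg z 60 672.1 141.3 12
  leg z 75 672.4 142.0 15
  leg z 90 672.2 143.1 13
  leg z 105 671.8 143.5 15
  leg z 120 671.7 142.8 16
  leg z 135 671.9 144.0 20
  leg z 150 657.8 143.0 56
```

carry_out:
  gripper: [1,1,1,1,1,1,1,1,1,1]
  offset:
    - [0.1,0,0]
    - [0.12,0,0]
    - [0.12,0,0]
    - [0.12,0,0]
    - [0.12,0,0]
    - [0.12,0,0]
    - [0.1,0,0]
    - [0.1,0,0]
    - [0.1,0,0]
    - [0,0,0]
  yaw: [0,0,0,0,0,0,0,0,0,0]

```text
t: 10.73
ee_pos: [554.6, 92.1, 131.7]
tcp_rot: [[-0.996, 0.09, -0.0], [0.09, 0.996, 0.0], [0.0, 0.0, -1.0]]
contact_force: [1.0, -0.8, -2.5]
opening: 20.7
grip_force: 58.0
```

```bash
python3 look.py 6; python3 lev.py 6
```

```text
10.7333 [554.56888888  92.0771393  131.66896867] [ 1.00129679 -0.82948301 -2.47596818] [-0.04454283 -0.40290585  0.01841597] [-42.80562633  18.21272079  32.8722417  110.48341238 -12.00448277
  54.67961577  80.60313621]
6 tab top u [648.3 651.1 652.9 655.5 661.4] 31
  leg z 45 663.1 140.9 5
  leg z 60 662.3 142.2 11
  leg z 75 661.8 142.3 14
  leg z 90 662.4 143.0 15
  leg z 105 661.9 143.1 16
  leg z 120 662.5 143.1 12
  leg z 135 661.7 143.6 18
  leg z 150 652.8 142.7 40
```

carry_out:
  gripper: [1,1,1,1,1,1]
  offset:
    - [0.1,0,0]
    - [0.1,0,0]
    - [0.1,0,0]
    - [0.1,0,0]
    - [0.1,0,0]
    - [0,0,0]
  yaw: [0,0,0,0,0,0]

```text
t: 11.33
ee_pos: [549.6, 92.5, 131.7]
tcp_rot: [[-0.996, 0.09, -0.0], [0.09, 0.996, 0.0], [0.0, 0.0, -1.0]]
contact_force: [0.7, 0.3, -2.2]
opening: 20.9
grip_force: 58.0
```

```bash
python3 -c "
from bench import bot
s=bot.observe();print(s['contact_force'],s['moment'])"
```

```text
[ 0.73098216  0.27760683 -2.18548314] [-0.06548374 -0.40834659  0.04098574]
```

carry_out:
  gripper: [1,1]
  offset:
    - [0.1,0,0]
    - [0,0,0]
  yaw: [0,0]

```text
t: 11.5
ee_pos: [548.7, 92.6, 131.7]
tcp_rot: [[-0.996, 0.09, -0.0], [0.09, 0.996, 0.0], [0.0, 0.0, -1.0]]
contact_force: [1.9, 0.5, -2.5]
opening: 21.2
grip_force: 58.0
```

```bash
python3 -c "
from bench import bot
s=bot.observe();print(s['contact_force'],s['moment'])"
```

```text
[ 1.93610027  0.45675195 -2.4668511 ] [ 0.02604738 -0.45639238  0.01114398]
```

carry_out:
  gripper: [1,1,1]
  offset:
    - [0.05,0,0]
    - [0.05,0,0]
    - [0,0,0]
  yaw: [0,0,0]

```text
t: 11.75
ee_pos: [547.7, 92.7, 131.6]
tcp_rot: [[-0.996, 0.09, -0.0], [0.09, 0.996, -0.0], [0.0, -0.0, -1.0]]
contact_force: [1.9, 0.2, -2.2]
opening: 21.3
grip_force: 58.0
```

```bash
python3 -c "
from bench import bot
s=bot.observe();print(s['contact_force'],s['moment'])"
```

```text
[ 1.91942594  0.24390778 -2.24788983] [-0.00158847 -0.47277105 -0.0064452 ]
```

carry_out:
  gripper: [1,1,1]
  offset:
    - [0.05,0,0]
    - [0.05,0,0]
    - [0,0,0]
  yaw: [0,0,0]

```text
t: 12.0
ee_pos: [546.8, 92.8, 131.7]
tcp_rot: [[-0.996, 0.09, -0.0], [0.09, 0.996, 0.0], [0.0, 0.0, -1.0]]
contact_force: [1.4, -0.8, -2.9]
opening: 21.2
grip_force: 58.0
```

```bash
python3 look.py 7; python3 lev.py 7
```

```text
12.0 [546.78177429  92.79674486 131.68715973] [ 1.41282183 -0.75331861 -2.92167583] [-0.01183859 -0.47670235 -0.04335938] [-43.39695184  17.42390345  32.94938842 111.43100936 -11.56073957
  54.37374776  79.98108481]
7 tab top u [641.5 644.3 645.7 647.6 648.8] 23
  leg z 45 654.3 141.8 7
  leg z 60 654.1 142.0 12
  leg z 75 654.4 142.6 13
  leg z 90 654.6 142.3 17
  leg z 105 654.2 143.1 14
  leg z 120 653.9 144.1 15
  leg z 135 653.5 143.2 19
  leg z 150 647.9 143.1 23
```

carry_out:
  gripper: [1,1,1]
  offset:
    - [0.05,0,0]
    - [0.05,0,0]
    - [0,0,0]
  yaw: [0,0,0]

```text
t: 12.35
ee_pos: [545.7, 92.9, 131.7]
tcp_rot: [[-0.996, 0.09, -0.0], [0.09, 0.996, 0.0], [0.0, -0.0, -1.0]]
contact_force: [2.3, 0.0, -4.1]
opening: 21.2
grip_force: 58.0
```

```bash
echo "from bench import bot
s=bot.observe();print(s['ee_pos'],s['contact_force'],s['moment'])">o.py; python3 o.py
```

```text
[545.74246544  92.87670471 131.67089763] [ 2.30524943  0.02995211 -4.08557427] [-0.04241474 -0.45131169 -0.0483457 ]
```

carry_out:
  gripper: [1,1,1]
  offset:
    - [0.05,0,0]
    - [0.05,0,0]
    - [0,0,0]
  yaw: [0,0,0]

```text
t: 12.6
ee_pos: [544.9, 92.9, 131.7]
tcp_rot: [[-0.996, 0.09, 0.0], [0.09, 0.996, -0.0], [-0.0, -0.0, -1.0]]
contact_force: [3.0, -0.1, -3.8]
opening: 21.3
grip_force: 57.9
```

```bash
python3 o.py
```

```text
[544.87302717  92.9486707  131.66972117] [ 2.97815023 -0.05261487 -3.75567835] [-0.06678253 -0.75405889  0.03765555]
```

The moment has jumped, so the stop is touched. Half-millimetre steps from here.

carry_out:
  gripper: [1,1]
  offset:
    - [0.05,0,0]
    - [0,0,0]
  yaw: [0,0]

```text
t: 12.77
ee_pos: [544.5, 93.0, 131.7]
tcp_rot: [[-0.996, 0.09, 0.0], [0.09, 0.996, 0.0], [-0.0, 0.0, -1.0]]
contact_force: [4.0, -0.3, -4.9]
opening: 21.3
grip_force: 57.9
```

```bash
python3 o.py
```

```text
[544.49382659  92.9743125  131.7321414 ] [ 3.99987463 -0.30645096 -4.87918438] [-0.09756786 -1.02772666  0.01064489]
```

carry_out:
  gripper: [1,1]
  offset:
    - [0.04,0,0]
    - [0,0,0]
  yaw: [0,0]

```text
t: 12.93
ee_pos: [544.1, 93.0, 131.7]
tcp_rot: [[-0.996, 0.09, 0.0], [0.09, 0.996, -0.0], [-0.0, -0.0, -1.0]]
contact_force: [4.8, -0.6, -6.2]
opening: 21.3
grip_force: 57.9
```

```bash
python3 o.py
```

```text
[544.1381154   92.96961135 131.69328114] [ 4.8378612  -0.60976573 -6.22981624] [-0.114314   -1.3713957   0.02938665]
```

carry_out:
  gripper: [1]
  offset:
    - [0,0,0]
  yaw: [0]

```text
t: 13.02
ee_pos: [544.2, 93.0, 131.7]
tcp_rot: [[-0.996, 0.09, 0.0], [0.09, 0.996, -0.0], [-0.0, -0.0, -1.0]]
contact_force: [5.9, 0.1, -6.5]
opening: 21.4
grip_force: 57.9
```

```bash
python3 o.py
```

```text
[544.18978515  92.99038574 131.71069824] [ 5.8533011   0.11429077 -6.52171614] [-0.15252223 -1.34967881 -0.00338089]
```

carry_out:
  gripper: [1,1,1]
  offset:
    - [0.03,0,0.03]
    - [0,0,0]
    - [0,0,0]
  yaw: [0,0,0]

```text
t: 13.27
ee_pos: [543.9, 93.0, 131.4]
tcp_rot: [[-0.996, 0.09, 0.0], [0.09, 0.996, -0.0], [-0.0, -0.0, -1.0]]
contact_force: [4.5, -0.3, -5.8]
opening: 21.7
grip_force: 57.9
```

```bash
python3 o.py
```

```text
[543.90309377  93.01805734 131.40454347] [ 4.54303496 -0.28110053 -5.79904246] [-0.12102999 -1.41116257 -0.0113595 ]
```

carry_out:
  gripper: [1,1,1]
  offset:
    - [0.05,0,0.02]
    - [0,0,0]
    - [0,0,0]
  yaw: [0,0,0]

```text
t: 13.52
ee_pos: [543.6, 93.0, 131.3]
tcp_rot: [[-0.996, 0.09, 0.001], [0.09, 0.996, -0.0], [-0.001, -0.0, -1.0]]
contact_force: [5.8, -1.0, -6.8]
opening: 21.5
grip_force: 57.9
```

```bash
python3 o.py
```

```text
[543.6363991   93.02867729 131.25117052] [ 5.83973984 -0.98892325 -6.78882118] [-0.19006427 -1.74976682 -0.01244928]
```

carry_out:
  gripper: [1,1]
  offset:
    - [0,0,0]
    - [0,0,0]
  yaw: [0,0]

```text
t: 13.68
ee_pos: [543.6, 93.0, 131.3]
tcp_rot: [[-0.996, 0.09, 0.001], [0.09, 0.996, -0.0], [-0.001, -0.0, -1.0]]
contact_force: [6.8, -1.1, -6.6]
opening: 21.0
grip_force: 57.9
```

```bash
python3 o.py
```

```text
[543.63408211  93.04563521 131.26276574] [ 6.80934026 -1.06822891 -6.56288526] [-0.11844479 -1.71910974  0.04464416]
```

About 6.5 N and steady. Holding there.

carry_out:
  gripper: [1,1,1,1,1,1,1,1,1,1]
  offset:
    - [0,0,0]
    - [0,0,0]
    - [0,0,0]
    - [0,0,0]
    - [0,0,0]
    - [0,0,0]
    - [0,0,0]
    - [0,0,0]
    - [0,0,0]
    - [0,0,0]
  yaw: [0,0,0,0,0,0,0,0,0,0]

```text
t: 14.52
ee_pos: [543.7, 93.0, 131.3]
tcp_rot: [[-0.996, 0.09, 0.001], [0.09, 0.996, -0.0], [-0.001, 0.0, -1.0]]
contact_force: [7.1, -0.9, -6.7]
opening: 21.0
grip_force: 57.9
```

```bash
python3 look.py 8; python3 lev.py 8
```

```text
14.5167 [543.65028739  93.04259339 131.27248741] [ 7.1364651  -0.91807975 -6.71919216] [-0.22404319 -1.70873282 -0.02054554] [-43.64795721  17.10003608  32.97349784 111.87558743 -11.36952301
  54.14202566  79.71001303]
8 tab top u [639.2 640.8 643.7 646.  652.1] 23
  leg z 45 653.2 141.7 7
  leg z 60 652.0 142.3 12
  leg z 75 652.8 142.0 14
  leg z 90 651.6 142.1 18
  leg z 105 652.0 142.9 13
  leg z 120 652.2 143.4 15
  leg z 135 651.7 144.1 14
  leg z 150 647.4 143.0 24
```

carry_out:
  gripper: [1,1,1,1,1,1,1,1,1,1]
  offset:
    - [0,0,0]
    - [0,0,0]
    - [0,0,0]
    - [0,0,0]
    - [0,0,0]
    - [0,0,0]
    - [0,0,0]
    - [0,0,0]
    - [0,0,0]
    - [0,0,0]
  yaw: [0,0,0,0,0,0,0,0,0,0]

```text
t: 15.45
ee_pos: [543.6, 93.0, 131.2]
tcp_rot: [[-0.996, 0.09, 0.001], [0.09, 0.996, -0.0], [-0.001, -0.0, -1.0]]
contact_force: [7.2, 0.1, -6.4]
opening: 21.4
grip_force: 57.9
```

carry_out:
  gripper: [1,1,1,1,1,1,1,1,1,1]
  offset:
    - [-0.1,0,0]
    - [-0.3,0,0]
    - [-0.4,0,0]
    - [-0.4,0,0]
    - [0,0,0]
    - [0,0,-1]
    - [0,0,-2]
    - [0,0,-2.5]
    - [0,0,-2.5]
    - [0,0,-2]
  yaw: [0,0,0,0,0,0,0,0,0,0]

```text
t: 16.28
ee_pos: [555.2, 91.7, 233.6]
tcp_rot: [[-0.996, 0.09, 0.001], [0.09, 0.996, 0.0], [-0.001, 0.0, -1.0]]
contact_force: [0.4, 0.5, -0.5]
opening: 21.5
grip_force: 58.0
```

carry_out:
  gripper: [1,1,1]
  offset:
    - [0,0,-0.5]
    - [0,0,0]
    - [0,0,0]
  yaw: [0,0,0]

```text
t: 16.53
ee_pos: [554.7, 92.1, 235.7]
tcp_rot: [[-0.996, 0.09, -0.001], [0.09, 0.996, 0.0], [0.001, 0.0, -1.0]]
contact_force: [0.8, 0.5, -2.4]
opening: 21.1
grip_force: 58.0
```

```bash
python3 look.py 9; python3 lev.py 9 8
```

```text
16.5333 [554.67467437  92.10148509 235.66184259] [ 0.77724592  0.54561377 -2.40451094] [0.03683655 0.02272089 0.02504463] [-45.48080796  11.81216108  34.76575559 103.76511312  -7.31524327
  66.68574205  76.48812883]
9 tab top u [638.6 641.8 644.4 645.7 648.2] 43
  leg z 150 661.7 142.1 13
8 tab top u [639.2 640.8 643.7 646.  652.1] 23
  leg z 45 653.2 141.7 7
  leg z 60 652.0 142.3 12
  leg z 75 652.8 142.0 14
  leg z 90 651.6 142.1 18
  leg z 105 652.0 142.9 13
  leg z 120 652.2 143.4 15
  leg z 135 651.7 144.1 14
  leg z 150 647.4 143.0 24
```

carry_out:
  gripper: [1,1,1,1,1,1,1,1,1,1]
  offset:
    - [0.3,-1.5,0]
    - [0.5,-3,0]
    - [0.5,-3,0]
    - [0.5,-3,0]
    - [0.5,-3,0]
    - [0.5,-3,0]
    - [0.5,-3,0]
    - [0.5,-3,0]
    - [0.5,-3,0]
    - [0.5,-3,0]
  yaw: [0,0,0,0,0,0,0,0,0,0]

```text
t: 17.47
ee_pos: [480.3, -189.1, 235.5]
tcp_rot: [[-0.996, 0.09, -0.001], [0.09, 0.996, 0.0], [0.001, 0.0, -1.0]]
contact_force: [0.7, -1.0, -1.3]
opening: 21.1
grip_force: 58.0
```

carry_out:
  gripper: [1,1,1,1,1,1,1,1]
  offset:
    - [0.6,-3,0]
    - [0.6,-2.4,0]
    - [0.1,-0.9,0]
    - [0,0,0]
    - [0,0,0]
    - [0,0,0]
    - [0,0,0]
    - [0,0,0]
  yaw: [0,0,0,-0.075,-0.075,0,0,0]

```text
t: 18.13
ee_pos: [462.9, -248.9, 235.8]
tcp_rot: [[-0.998, -0.058, -0.001], [-0.058, 0.998, 0.0], [0.001, 0.0, -1.0]]
contact_force: [0.2, 0.7, -1.8]
opening: 21.2
grip_force: 58.0
```

```bash
python3 look.py A; python3 - <<'E'
from bench import bot
from h import *
s=bot.observe();print(s['tcp_rot'].round(4).tolist())
for k in '2A':
    p,P=load(f'scene{k}.npz')
    Q=P[(abs(P[...,0]-579)<15)&(abs(P[...,1]+242)<15)&(P[...,2]>125)]
    for lo in range(125,260,30):
        q=Q[(Q[:,2]>=lo)&(Q[:,2]<lo+30)]
        if len(q)>3:print(k,lo,len(q),np.round(q.mean(0),1),q[:,2].min().round(1))
E
```

```text
18.1333 [ 462.91762299 -248.88760173  235.82501171] [ 0.1795237   0.68797009 -1.77275658] [-0.00899295  0.05956648  0.01001888] [-20.44819959   8.29516491  47.00572537 108.49050664  -6.61522949
  66.01116692 122.27352826]
[[-0.9983, -0.0587, -0.0004], [-0.0587, 0.9983, 0.0], [0.0004, 0.0001, -1.0]]
2 125 15 [ 580.4 -242.1  149.1] 143.9
2 155 40 [ 580.6 -241.3  169.9] 155.0
2 185 44 [ 580.8 -240.8  200.2] 185.9
2 215 45 [ 580.3 -240.   230.8] 216.1
2 245 27 [ 573.6 -240.   247.6] 245.2
A 125 6 [ 578.5 -242.5  152.3] 151.1
A 155 39 [ 579.4 -241.6  169.7] 155.6
A 185 44 [ 580. -241.  200.] 185.3
A 215 48 [ 579.7 -239.9  230.7] 216.1
A 245 39 [ 574.7 -240.2  253. ] 246.5
```

carry_out:
  gripper: [1,1,1,1,1,1,1,1,1,1]
  offset:
    - [0,0,1]
    - [0,0,2.5]
    - [0,0,2.5]
    - [0,0,2.5]
    - [0,0,2]
    - [0,0,1]
    - [0,0,0.6]
    - [0,0,0.3]
    - [0,0,0]
    - [0,0,0]
  yaw: [0,0,0,0,0,0,0,0,0,0]

```text
t: 19.07
ee_pos: [463.6, -249.4, 112.9]
tcp_rot: [[-0.998, -0.06, 0.001], [-0.06, 0.998, -0.0], [-0.001, -0.0, -1.0]]
contact_force: [-0.3, -0.6, -2.3]
opening: 21.0
grip_force: 58.0
```

```bash
python3 o.py
```

```text
[ 463.63908756 -249.38093973  112.9341062 ] [-0.29975105 -0.61471292 -2.33350843] [ 7.73033849e-05 -1.19121750e-02 -2.85514593e-02]
```

carry_out:
  gripper: [1,1,1,1,1,1]
  offset:
    - [0.06,0,0.3]
    - [0,0,0.25]
    - [0,0,0.2]
    - [0,0,0.1]
    - [0,0,0]
    - [0,0,0]
  yaw: [0,0,0,0,0,0]

```text
t: 19.57
ee_pos: [462.5, -249.1, 103.7]
tcp_rot: [[-0.998, -0.06, 0.0], [-0.06, 0.998, 0.0], [-0.0, 0.0, -1.0]]
contact_force: [0.4, 0.7, -0.2]
opening: 21.1
grip_force: 58.0
```

```bash
python3 o.py
```

```text
[ 462.53724654 -249.10646387  103.73956548] [ 0.40065082  0.71518009 -0.17164958] [0.19487333 0.1583448  0.06114005]
```

Seated, with the weight off the wrist. Opening the fingers slowly, then rising.

carry_out:
  gripper: [2.3,2.6,3,4,6,8,9.4,9.4,9.4,9.4]
  offset:
    - [0,0,0]
    - [0,0,0]
    - [0,0,0]
    - [0,0,0]
    - [0,0,0]
    - [0,0,0]
    - [0,0,0]
    - [0,0,0]
    - [0,0,0]
    - [0,0,0]
  yaw: [0,0,0,0,0,0,0,0,0,0]

```text
t: 20.4
ee_pos: [462.5, -249.1, 103.7]
tcp_rot: [[-0.998, -0.06, -0.0], [-0.06, 0.998, -0.0], [0.0, -0.0, -1.0]]
contact_force: [1.0, 0.2, 0.1]
opening: 73.5
grip_force: 0.0
```

carry_out:
  gripper: [9.4,9.4,9.4,9.4,9.4,9.4,9.4,9.4,9.4,9.4]
  offset:
    - [0,0,0]
    - [0,0,-1]
    - [0,0,-2]
    - [0,0,-2.5]
    - [0,0,-3]
    - [0,0,-3]
    - [0,0,-3]
    - [0,0,-3]
    - [0,0,-1]
    - [0,0,0]
  yaw: [0,0,0,0,0,0,0,0,0,0]

```text
t: 21.23
ee_pos: [463.6, -249.8, 291.7]
tcp_rot: [[-0.998, -0.06, 0.004], [-0.06, 0.998, -0.0], [-0.004, -0.001, -1.0]]
contact_force: [0.6, -0.6, -0.3]
opening: 93.9
grip_force: 0.0
```

```bash
python3 look.py B; python3 lev.py B; python3 -c "
import cv2
a=cv2.imread('pics/sceneB.png')[120:380,180:460]
cv2.imwrite('pics/c8.png',cv2.convertScaleAbs(cv2.resize(a,(640,594),interpolation=2),alpha=1.3))"
```

```text
21.2333 [ 463.56739515 -249.81116607  291.67114455] [ 0.60350152 -0.56632904 -0.29389761] [ 0.00988226 -0.04793098 -0.06706202] [-22.53778184   5.00609243  47.91724895 104.0444184   -3.99225652
  72.39778547 119.90055647]
B tab top u [640.  641.9 643.9 645.8 647.8] 36
```

View pics/c8.png

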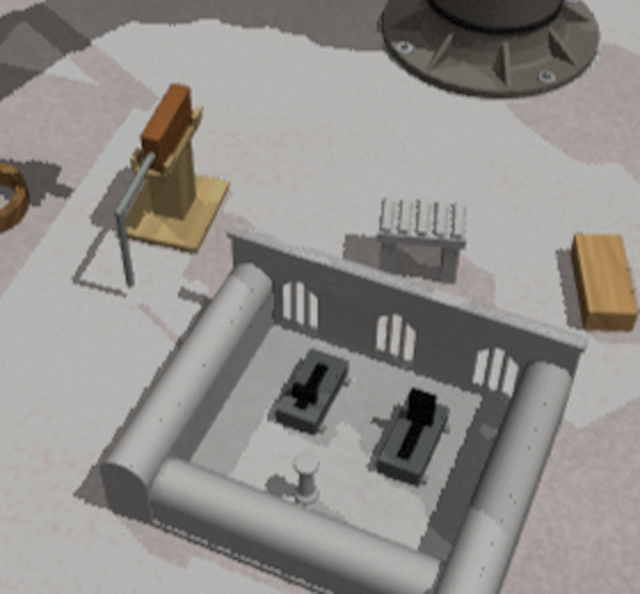

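The final picture shows the rod back in its rest (handle (165,125), tip (130,283)) and the tall lever home towards the wall (423,405). The short lever (305,393) and the pillar (305,480) have not moved.

```bash
python3 -c "
from bench import bot
print(bot.job_done())"
```

```text
the job is handed in; nothing more can be done
None
```

I handed the job in at about 21 s: the tall lever is home and was held at about 7 N for nearly 2 s, the rod is back in its rest and released, and the final picture shows the short lever and pillar where they were.

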